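Check the ready gap of a bag sealer's jaws with a taper gauge

ROBOT

A 6-joint arm with a two-finger parallel gripper is mounted at the origin on the work surface. World frame = base frame: x ahead of the robot, y to its left, z up, the work surface at z = 0. Lengths are in m, angles in rad, forces in N, time in s.
With the tool pointing down it reaches from about 0.3 to 0.875 m from the base axis. Payload 6.4 kg.
Tool frame: the origin (TCP) lies on the centre line of the jaws, within the pads' length; the fingertips stand 25 mm ahead of it and the grasp point (between the pads) lies 6 mm ahead of it (arm.tips_ahead is the distance from the TCP to the fingertips, in m); z points along the fingers, y is the direction in which the jaws open and shut (so a half turn about z gives the same grasp; the last joint's range is limited). The gripper opens to 85 mm and grips with 20 to 120 N. Pads are 22 mm wide; open, the fingers measure 114 mm over their backs; the gripper's body (76 mm by 85 mm) begins 54 mm behind the grasp point. The pads swing forward as they close: fully open they stand 13 mm farther back than shut.
Start: joints at [0.939, 0.181, 1.607, -0, 1.354, -0.206], TCP at [0.237, 0.524, 0.256] pointing down, gripper open.
Joint ranges: [-2.99, 2.99], [-0.89, 2.07], [0.3, 2.58], [-1.14, 4.28], [0, 2.63], [-3.12, 3.12]. Speed limits (rad/s): [2.57, 2.57, 3.01, 3.14, 3.14, 3.14].

INTERFACE

Orientations are given as a rotation vector (axis times angle).
In Python, from plant import arm gives the robot as it stands. Calls block until the motion is done:
- arm.reach(position, orientation): joint-space move of the TCP to a pose.
- arm.move_straight(position, orientation=None, feed=0.15): straight line of the TCP; orientation=None keeps the orientation; feed is the mean speed in m/s.
- arm.set_joints(angles): joint-space move.
- arm.grip(opening, squeeze=None): finger opening in m; squeeze is the grip in N (None keeps the last); returns when the fingers have stopped.
- arm.dwell(seconds).
- arm.inverse_kinematics(position, orientation): joint angles nearest the present ones, or None.
- arm.capture(name): name is "scene" or "top"; returns (picture, depth): 420x560x3 uint8, blue, green, red; 420x560 float32, m along the optical axis (not along the pixel's ray), 0 where there is no reading.
- arm.calibration(name): a dict with "fx", "fy", "cx", "cy" (pixels), "rvec" (rotation vector, rad) and "tvec" (3), from world to camera coordinates, as OpenCV has them. Camera axes: x right, y down, z forward; pixel columns grow to the right and rows downward; lengths in m; the calibration is good to about 2 mm. A picture is of the moment at which its call begins. calibration takes no time and is no camera call.
A pose or a line that the arm cannot do raises arm.Unreachable and nothing moves.
- arm.job_done(): hands the job in, once; it reports no verdict.
Readings, each from a call of its own:
- arm.read_t(): time.
- arm.read_qpos(): joint angles.
- arm.read_joint_velocities(): joint speeds.
- arm.read_joint_torque(): joint torques, N m.
- arm.read_tool_pos(): TCP position.
- arm.read_tcp_rot(): TCP orientation.
- arm.read_ft_force(): force on the tool from outside, world axes, zero at the start.
- arm.read_wrist_torque(): the same for the moment, N m.
- arm.read_opening(): finger opening in m.
Only numpy, scipy, OpenCV 4.12 (cv2) and the standard library are available. Lean on these libraries where they do the work, as an engineer would, in place of code of your own. Each camera call takes 0.05 s, during which the arm holds its last target.

TASK

Lower the ball-ended lever on the bag sealer's head all the way down, so that its upper jaw comes down to the ready position. Then pick up the taper gauge by its grip and, with its flat underside lying on the lower jaw, slide it tip first, level and square to the jaws, into the gap near the middle of the jaws until it drags snugly between both jaws, without forcing it: the sprung upper jaw should be barely lifted. Finish still holding the gauge in your grip at that depth, so that I can set the stop nuts, and leave the other things on the counter where they are.

Things in the scene. Friction and masses are not known exactly. Their poses are not given: they have to be found in the camera images.
- sealer: fixed table-top bag sealer: grey base 245 deep, 270 wide; white head, top 201 mm up. Origin on the counter below the middle of the jaw mouth (the jaws' front edges); +x points level into the machine, the way the gauge goes in; y along the jaws; z up. In front of the mouth stand only lips (15 mm), a panel knob (7 mm, at z 155 to 181) and the lever at the +y end. Throat free for 110 mm behind the mouth.
- jaw_mouth (a point): middle of the lower jaw's front top edge; axes as the sealer's. Behind it the flat top is 206 mm long (y) and 14 mm deep (x); in front a lip 15 mm long slopes down. 80 to 82 mm above the counter: set differently each time, then fixed
- upper_lip (a point): middle of the upper jaw's front bottom edge, straight above jaw_mouth. Behind it the flat underside is 206 by 14 mm; in front a lip 15 mm long slopes up. 96.5 mm above the counter when the lever is at 0, 84.5 mm when fully down: the gap is then 2.5 to 4.5 mm
- upper_jaw: the steel upper jaw (origin as point upper_lip). It floats on springs below the head: something wedged under it must lift it with about 4.5 N and then 1 N more for each mm. A gauge sliding on the lower jaw alone drags little; snug between both jaws it drags with more than 4 N
- lower_jaw: the steel lower jaw, firm (origin as point jaw_mouth)
- jaw_float (a joint): how far the upper jaw is lifted off its stop against its springs, in m: 0 at rest, at most 0.005
- head_lever (a joint): lever on the +y end of the head, in rad: 0 fully up (points forward and 54 degrees up), 1.0 fully down at its stop (just below level). Starts at 0 to 0.15. Stiff, stays where left, moves the upper jaw 12 mm per rad; pressing the ball straight down takes 2 to 5 N
- lever_ball (a point): centre of the black ball, 22 mm across, at the end of the head lever: 85 mm from the lever's hinge, 234 to 239 mm above the counter when up, 164 mm when fully down
- lever_hinge (a point): point on the lever's hinge axis, in the plane in which the ball swings, 168 mm above the counter. The axis is the sealer's y axis; the ball swings forward (sealer's -x) and down.
- gauge: taper gauge, 160 mm long, about 80 g: black grip 60 long (x), 16 wide (y), 28 mm tall, with a steel wedge blade 20 mm wide sticking out 100 mm in front. Origin at the middle of the grip's underside, +x to the tip, z up. The whole underside is flat; the blade is 1.5 mm thick at the tip, growing 1 mm per 12 mm back to 8.5 mm. Lies on its underside on the counter at the start
- gauge_tip (a point): middle of the lower edge of the blade's tip, 130 mm from the gauge's origin along its +x; axes as the gauge's
- small_jar: glass jar with a screw lid, 72 mm across, 110 mm tall, standing on the counter (bystander)
- tin: food tin, 68 mm across, 85 mm tall, standing on the counter (bystander)
- spanner: steel open-ended spanner, 140 mm long, lying on the counter (bystander)
- screwdriver: screwdriver with a black handle, 170 mm long, lying on the counter (bystander)
- label_roll: roll of paper labels, 72 mm across, 50 mm tall, standing on its end (bystander)
- scoop: small steel goods scoop, about 180 mm long, lying on the counter (bystander)
- ticket_tray: open grey tray of paper tickets, 100 by 75 mm, 35 mm tall (bystander)
Not all that is in view belongs to the job. Leave any blue or purple look-alike of the gauge alone.

How it is judged:
On the way, in this order (a step that is already met when the one before it is completed fails the run):
1. the head lever is fully down, with the gauge still outside the jaws (value of joint head_lever above 0.94 rad and x of gauge_tip in the frame of jaw_mouth below -0.005 m), for 0.2 s.
2. the gauge, held in the fingers, has its tip between the jaws near their middle, level and square (contact force between the fingers and gauge above 2 N and x of gauge_tip in the frame of jaw_mouth above 0.003 m and z of gauge_tip in the frame of jaw_mouth between -0.003 and 0.006 m and y of gauge_tip in the frame of jaw_mouth between -0.06 and 0.06 m and angle between the x axis of gauge and the x axis of sealer, either way round below 0.14 rad and angle between gauge's own z axis and vertical below 0.1 rad), for 0.1 s.
At the end, for the whole second after the job is handed in: Lever down (over 0.94 rad); gauge gripped (over 2 N) and still; tip 8 to 65 mm behind the jaw mouth, within 60 mm of the middle, square to 0.14 and level to 0.10 rad; bearing on the upper (over 0.8 N) and lower jaw (over 0.5 N), the upper jaw lifted under 1.8 mm (value of joint head_lever above 0.94 rad and x of gauge_tip in the frame of jaw_mouth between 0.008 and 0.065 m and y of gauge_tip in the frame of jaw_mouth between -0.06 and 0.06 m and angle between the x axis of gauge and the x axis of sealer, either way round below 0.14 rad and angle between gauge's own z axis and vertical below 0.1 rad and contact force between gauge and upper_jaw above 0.8 N and contact force between gauge and lower_jaw above 0.5 N and value of joint jaw_float below 0.0018 m and contact force between the fingers and gauge above 2 N and height (world z) of gauge above 0.06 m and linear speed of gauge below 0.01 m/s); the arm keeps its last pose, push and grip.
It fails at once if the gauge is forced in: the upper jaw is lifted more than 3.5 mm off its stop (value of joint jaw_float above 0.0035 m).
It fails at once if a bystander is pushed more than 40 mm or knocked over (distance of any of small_jar, tin, spanner, screwdriver, label_roll, scoop, ticket_tray from where it was at the start of the episode above 0.04 m or angle between any of small_jar, tin, label_roll, ticket_tray's own z axis and vertical above 0.6 rad).
It also fails if it takes over 64 s, if anything falls off the work surface, if the arm or the gripper's body presses on something with over 40 N, if the wrist force passes 120 N, or if a joint passes its speed limit or range.

## Working session

There is one attempt and no reset: what is moved stays moved. The work goes in short steps, each a Python script; the robot and the scene stay as the last script left them, time stands still between calls to the robot, and variables do not carry over. Pictures are saved under pics/ and viewed, and the job is handed in when it is done.

```bash
ls; mkdir -p pics; cat > h.py <<'E'
import numpy as np, cv2
from plant import arm
from scipy.spatial.transform import Rotation as R
def cap(n,tag):
    p,d=arm.capture(n); cv2.imwrite(f'pics/{tag}.png',p); np.save(f'pics/{tag}.npy',d); return p,d
def w(n,u,v,depth=None,z=None):
    c=arm.calibration(n); Rm=R.from_rotvec(np.ravel(c['rvec'])).as_matrix(); t=np.ravel(c['tvec'])
    ray=np.array([(u-c['cx'])/c['fx'],(v-c['cy'])/c['fy'],1.])
    o=-Rm.T@t; dr=Rm.T@ray
    if depth is None: depth=(z-o[2])/dr[2]
    return o+dr*depth
def px(n,P):
    c=arm.calibration(n); Rm=R.from_rotvec(np.ravel(c['rvec'])).as_matrix(); t=np.ravel(c['tvec'])
    q=Rm@np.asarray(P)+t; return c['fx']*q[0]/q[2]+c['cx'],c['fy']*q[1]/q[2]+c['cy'],q[2]
E
python3 - <<'E'
from h import *
for n in ('scene','top'):
    cap(n,n+'0'); c=arm.calibration(n); print(n,c['fx'],w(n,280,210,0.0))
print(arm.read_t(),arm.read_tcp_rot(), arm.tips_ahead)
E
```

```text
pics
scene 471.4313041600245 [ 1.21220713 -0.56428651  1.34213322]
top 539.2764631842725 [0.25412916 0.21706538 1.65632778]
0.1 [-6.63727944e-01 -3.07003893e+00  2.30543463e-03] 0.025
```

View pics/scene0.png

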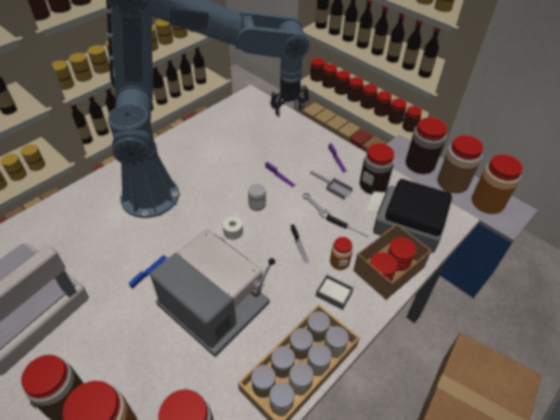

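View pics/top0.png

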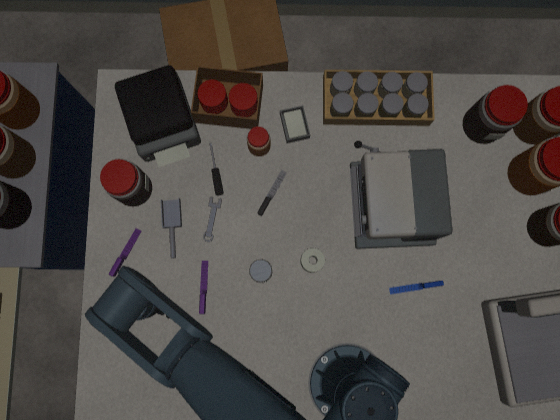

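```bash
python3 - <<'E'
from h import *
p=cv2.imread('pics/top0.png')
a=cv2.resize(p[130:260,200:460],None,fx=3,fy=3,interpolation=cv2.INTER_CUBIC); a=cv2.convertScaleAbs(a,alpha=1.6)
cv2.imwrite('pics/c1.png',a)
a=cv2.resize(p[160:225,245:300],None,fx=9,fy=9,interpolation=cv2.INTER_CUBIC); a=cv2.convertScaleAbs(a,alpha=1.6)
cv2.imwrite('pics/c2.png',a)
p=cv2.imread('pics/scene0.png')
a=cv2.resize(p[210:360,140:320],None,fx=4,fy=4,interpolation=cv2.INTER_CUBIC); a=cv2.convertScaleAbs(a,alpha=1.5)
cv2.imwrite('pics/c3.png',a)
E
```

```text
(no output)
```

View pics/c1.png

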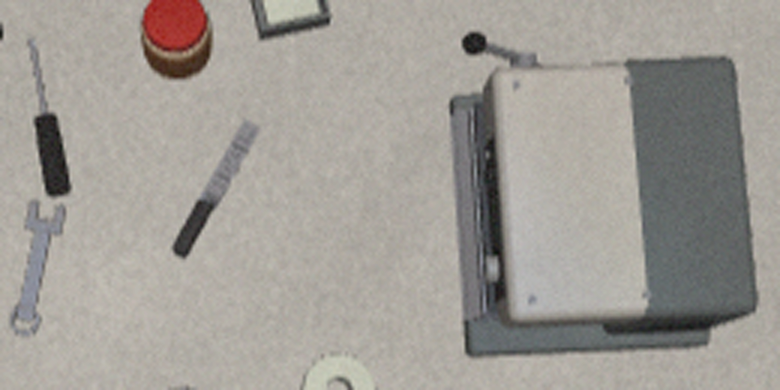

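View pics/c2.png

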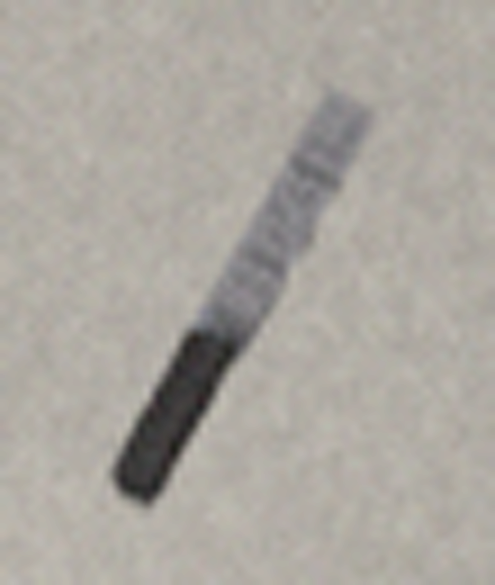

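View pics/c3.png

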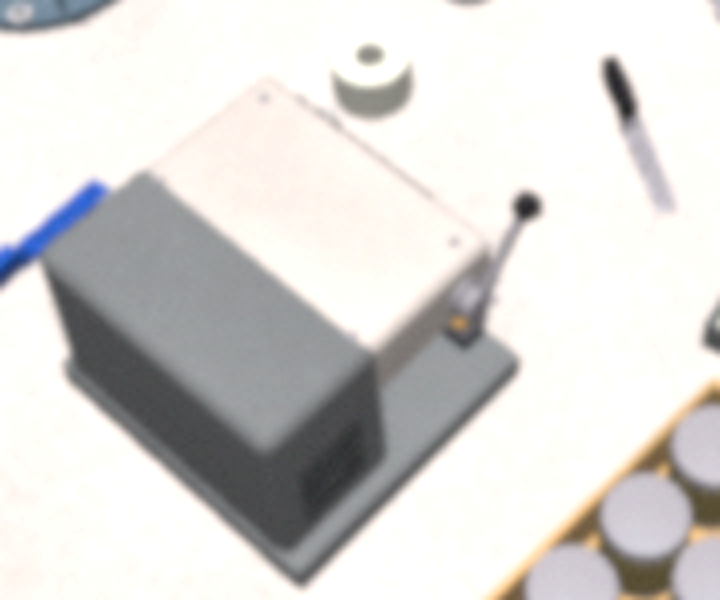

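```bash
cat >> h.py <<'E'
def cloud(n,d):
    c=arm.calibration(n); Rm=R.from_rotvec(np.ravel(c['rvec'])).as_matrix(); t=np.ravel(c['tvec'])
    v,u=np.mgrid[0:d.shape[0],0:d.shape[1]]
    q=np.stack([(u-c['cx'])/c['fx']*d,(v-c['cy'])/c['fy']*d,d],-1)
    return (q-t)@Rm
E
python3 - <<'E'
from h import *
d=np.load('pics/top0.npy'); P=cloud('top',d)
def c1(x,y): return 200+x/3-1/3, 130+y/3-1/3
for nm,q,z in [('s1',(515,85),.201),('s2',(533,300),.201),('s3',(628,80),.201),('s4',(645,296),.201),('ball',(474,43),.236),
  ('hub',(524,62),.168),('jawfrontT',(452,100),.066),('basecornerlow',(467,353),.0)]:
    u,v=c1(*q); X=P[int(round(v)),int(round(u))]; print(nm,(u,v),w('top',u,v,z=z).round(4),'depth pt',X.round(4))
s=P[130:260,200:460]
for zz in (0.201,):
    m=(abs(s[...,2]-zz)<.006)
    n_,lab,st,ce=cv2.connectedComponentsWithStats(m.astype(np.uint8)); k=1+np.argmax(st[1:,4]); m=lab==k
    pts=s[m]; r=cv2.minAreaRect(pts[:,:2].astype(np.float32)*1000); print(zz,m.sum(),pts[:,2].mean(),r,cv2.boxPoints(r))
# gauge
def c2(x,y): return 245+x/9-.44,160+y/9-.44
for nm,q,z in [('tipL',(332,92),.0015),('tipR',(373,115),.0015),('b1',(115,478),.028),('b2',(152,503),.028),('f1',(190,328),.028),('f2',(240,350),.02)]:
    u,v=c2(*q); print(nm,(round(u,1),round(v,1)),w('top',u,v,z=z).round(4),P[int(round(v)),int(round(u))].round(4))
# scan along row through sealer mouth
for v in (165,180,200,220,235):
    print(v,[(u,*(P[v,u]*1000).round(0).astype(int)) for u in range(346,372)])
E
```

```text
s1 (371.3333333333333, 158.0) [ 0.6341 -0.0459  0.201 ] depth pt [ 0.6334 -0.0445  0.2036]
s2 (377.3333333333333, 229.66666666666666) [ 0.4336 -0.0587  0.201 ] depth pt [ 0.4326 -0.0576  0.2017]
s3 (409.00000000000006, 156.33333333333331) [ 0.6402 -0.1511  0.201 ] depth pt [ 0.6408 -0.1508  0.2022]
s4 (414.6666666666667, 228.33333333333334) [ 0.4383 -0.1607  0.201 ] depth pt [ 0.4388 -0.1607  0.2048]
ball (357.6666666666667, 144.0) [ 0.6638 -0.0029  0.236 ] depth pt [ 0.662  -0.0029  0.2421]
hub (374.3333333333333, 150.33333333333331) [ 0.6653 -0.0608  0.168 ] depth pt [ 0.663  -0.0577  0.18  ]
jawfrontT (350.3333333333333, 163.0) [ 0.6529 -0.0062  0.066 ] depth pt [ 6.695e-01 -1.440e-02 -2.000e-04]
basecornerlow (355.3333333333333, 247.33333333333334) [ 0.4029 -0.0278  0.    ] depth pt [ 0.4019 -0.0237  0.0214]
0.201 6477 0.20113704238276195 ((536.891357421875, -143.34384155273438), (242.6096954345703, 229.36402893066406), 3.0896084308624268) [[ 409.58173   -35.366577]
 [ 421.9439   -264.39722 ]
 [ 664.201    -251.3211  ]
 [ 651.8388    -22.290466]]
tipL (281.4, 169.8) [0.6446 0.202
[... 6354 characters left out ...]
int64(-22), np.int64(97)), (359, np.int64(430), np.int64(-25), np.int64(96)), (360, np.int64(430), np.int64(-27), np.int64(98)), (361, np.int64(428), np.int64(-28), np.int64(114)), (362, np.int64(429), np.int64(-32), np.int64(109)), (363, np.int64(429), np.int64(-35), np.int64(106)), (364, np.int64(429), np.int64(-37), np.int64(108)), (365, np.int64(430), np.int64(-41), np.int64(102)), (366, np.int64(424), np.int64(-36), np.int64(151)), (367, np.int64(423), np.int64(-36), np.int64(166)), (368, np.int64(421), np.int64(-37), np.int64(178)), (369, np.int64(419), np.int64(-37), np.int64(195)), (370, np.int64(419), np.int64(-39), np.int64(199)), (371, np.int64(419), np.int64(-41), np.int64(203))]
```

```bash
cat >> h.py <<'E'
YS=0.054
xs=np.array([np.sin(YS),-np.cos(YS),0]); ys=np.array([np.cos(YS),np.sin(YS),0]); M=np.array([0.530,-0.0228,0])
def S(x,y,z): return M+xs*x+ys*y+np.array([0,0,z])
def down(psi):
    x=np.array([np.cos(psi),np.sin(psi),0]); z=np.array([0,0,-1.]); return R.from_matrix(np.stack([x,np.cross(z,x),z],1)).as_rotvec()
psS=np.arctan2(xs[1],xs[0])
E
python3 - <<'E'
from h import *
# ball triangulate
def ray(n,u,v): a=w(n,u,v,0.0); b=w(n,u,v,1.0); return a,(b-a)/np.linalg.norm(b-a)
p=cv2.imread('pics/scene0.png').astype(int); g=p.sum(2)
pc=[]
for n,(u0,v0) in {'scene':(271,261),'top':(358,144)}.items():
    im=cv2.imread(f'pics/{n}0.png').sum(2).astype(float); s=im[v0-7:v0+8,u0-7:u0+8]; m=s<np.median(s)*.45
    vv,uu=np.nonzero(m); print(n,m.sum(),uu.mean()+u0-7,vv.mean()+v0-7); pc.append(ray(n,uu.mean()+u0-7,vv.mean()+v0-7))
(a,d),(b,e)=pc
s,t=np.linalg.lstsq(np.stack([d,-e],1),b-a,rcond=None)[0]; B=(a+s*d+b+t*e)/2; print('ball',B,'miss',np.linalg.norm(a+s*d-b-t*e))
r=B-M; print('sealer frame',r@xs,r@ys,r[2])
# gauge check in scene
for P in [(0.6406,.1948,0),(0.499,.2683,.028),(0.5256,.2545,.028)]: print(px('scene',P),px('top',P))
print('jaw mouth px', px('top',S(0,0,.081)), px('top',S(0,.103,.0965)),px('top',S(0,-.103,.0965)))
q=arm.read_qpos(); print(q)
for nm,pos,ps in [('lever',S(-.013,.137,.30),psS),('gauge',(0.5256,.2545,.15),-.478),('ins',S(-.118,0,.12),psS)]:
    for k in (0,np.pi):
        try: print(nm,k,np.round(arm.inverse_kinematics(pos,down(ps+k)),2))
        except Exception as ex: print(nm,k,ex)
E
```

```text
scene 24 271.0416666666667 261.3333333333333
top 46 357.6521739130435 144.0
ball [ 0.66522627 -0.0044755   0.22929232] miss 0.0014391065103330487
sealer frame -0.01099911663717023 0.13601820270506432 0.22929232497973207
(np.float64(306.4536237410602), np.float64(261.7528574773071), np.float64(1.6313534846411337)) (np.float64(283.72630864078553), np.float64(171.15034377636275), np.float64(1.6971955979720146))
(np.float64(291.26846854523535), np.float64(222.83355853477673), np.float64(1.7100958971356734)) (np.float64(259.3890032080914), np.float64(214.06111533688716), np.float64(1.6459096720810202))
(np.float64(294.07186403938545), np.float64(228.94581746709778), np.float64(1.691381087740041)) (np.float64(264.0382760342505), np.float64(205.51519860369527), np.float64(1.650353675963402))
jaw mouth px (np.float64(357.0895203499153), np.float64(202.14678242046358), np.float64(1.6014730164465103)) (np.float64(355.5386093042579), np.float64(167.13946340745366), np.float64(1.6027869651696802)) (np.float64(360.2676297293401), np.float64(236.07524104184952), np.float64(1.5695700951921703))
[ 9.38685462e-01  1.81466654e-01  1.60792901e+00 -2.74544354e-05
  1.35379216e+00 -2.06268224e-01]
lever 0 [-0.18  0.35  1.31 -0.    1.48  2.91]
lever 3.141592653589793 [-0.18  0.35  1.31 -0.    1.48 -0.24]
gauge 0 [ 0.25  0.32  1.67 -0.    1.15  2.3 ]
gauge 3.141592653589793 [ 0.25  0.32  1.67 -0.    1.15 -0.84]
ins 0 [-0.04  0.25  1.82 -0.    1.07  3.04]
ins 3.141592653589793 [-0.04  0.25  1.82 -0.    1.07 -0.1 ]
```

```bash
python3 - <<'E'
from h import *
o=down(psS+np.pi); hx=0.041; yb=0.1365
arm.grip(0.0)
def tip(th,extra=0): return S(hx-.085*np.cos(th),yb,.168+.085*np.sin(th)+.011+.025-extra)
P=tip(.90); P[2]+=.03
arm.reach(P,o); print(arm.read_t(),arm.read_tool_pos(),arm.read_ft_force())
for th in np.r_[np.linspace(.90,-.03,14),-.07,-.09,-.11,-.13]:
    arm.move_straight(tip(th),o,feed=0.08); f=arm.read_ft_force(); print(round(th,2),arm.read_tool_pos().round(4),np.round(f,1))
    if f[2]>18: break
print(arm.read_t())
cap('top','t1');cap('scene','s1')
E
```

```text
3.2833 [ 0.66553546 -0.00235009  0.30058674] [ 0.09725152 -1.06901084  0.50769277]
0.9 [ 0.6654 -0.0035  0.2699] [-0.4  0.3  0.3]
0.83 [0.6654 0.0013 0.2667] [ 0.2  0.5 -0.3]
0.76 [0.6652 0.0058 0.2624] [0.8 0.6 1.7]
0.69 [0.6649 0.0098 0.2577] [0.4 0.6 2.5]
0.61 [0.6647 0.0131 0.2528] [-1.1  0.6  1.1]
0.54 [0.6644 0.0162 0.2474] [-0.6 -0.5  0.9]
0.47 [0.6641 0.0192 0.2418] [-1.   0.9  0.8]
0.4 [0.664  0.0219 0.2363] [ 0.2 -0.3 -0.3]
0.33 [0.6639 0.0241 0.2307] [0.5 0.3 0.1]
0.26 [0.6638 0.0258 0.2249] [-0.4 -0.5 -0.6]
0.18 [0.6637 0.0271 0.2189] [ 0.  -1.1  0. ]
0.11 [0.6636 0.028  0.2129] [ 0.6  0.1 -0.1]
0.04 [0.6636 0.0284 0.2069] [ 0.4 -0.3 -0.1]
-0.03 [0.6636 0.0284 0.2008] [0.3 0.3 0.2]
-0.07 [0.6642 0.0283 0.1993] [-1.6  0.5  6.5]
-0.09 [0.6643 0.0283 0.1989] [-5.7  2.  12.8]
-0.11 [0.6645 0.0283 0.1985] [-7.3  1.4 18.6]
7.8083
```

```bash
python3 - <<'E'
from h import *
a=cv2.imread('pics/t1.png')[120:200,310:430]; b=cv2.imread('pics/s1.png')[210:310,200:320]
cv2.imwrite('pics/c4.png',cv2.convertScaleAbs(np.hstack([cv2.resize(a,(390,260),interpolation=2),cv2.resize(b,(400,333),interpolation=2)[:260]]),alpha=1.5))
E
```

```text
(no output)
```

View pics/c4.png

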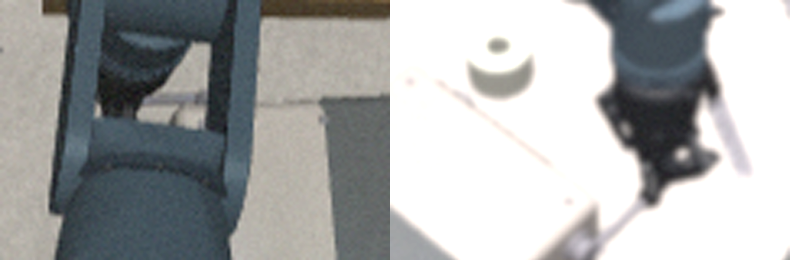

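```bash
python3 - <<'E'
from h import *
p=arm.read_tool_pos(); o=down(psS+np.pi)
arm.move_straight(p+[0,0,.10],o,feed=.2)
arm.grip(.06)
arm.reach((0.5256,.2545,.15),down(-.478+np.pi)); print(arm.read_t())
cap('top','t2');cap('scene','s2')
a=cv2.imread('pics/t2.png')[120:220,310:430]; b=cv2.imread('pics/s2.png')[210:310,200:320]
cv2.imwrite('pics/c5.png',cv2.convertScaleAbs(np.hstack([cv2.resize(a,None,fx=3.3,fy=3.3,interpolation=2),cv2.resize(b,None,fx=3.3,fy=3.3,interpolation=2)]),alpha=1.5))
E
```

```text
10.3417
```

View pics/c5.png

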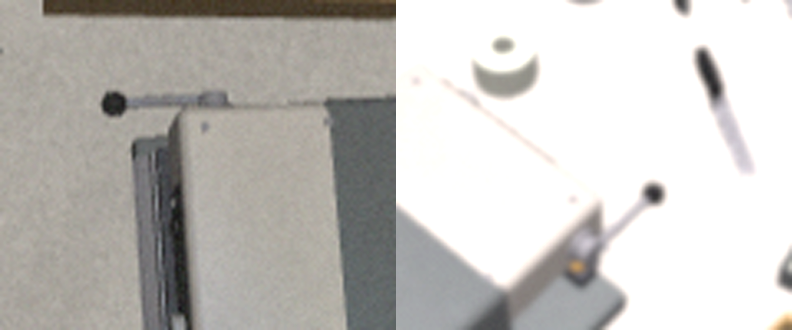

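View pics/t2.png

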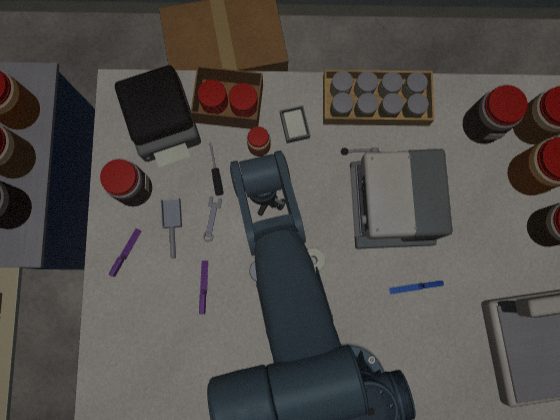

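The lever now points forward and about level, with its ball at about (344,151) in the top view and (278,268) in the scene view. I'll measure its height, then grasp the gauge.

```bash
python3 - <<'E'
from h import *
def ray(n,u,v): a=w(n,u,v,0.0); b=w(n,u,v,1.0); return a,(b-a)/np.linalg.norm(b-a)
pc=[]
for n,f,(u0,v0) in [('scene','s2',(278,268)),('top','t2',(344,151))]:
    im=cv2.imread(f'pics/{f}.png').sum(2).astype(float); s=im[v0-7:v0+8,u0-7:u0+8]; m=s<np.median(s)*.45
    vv,uu=np.nonzero(m); print(n,m.sum(),uu.mean()+u0-7,vv.mean()+v0-7); pc.append(ray(n,uu.mean()+u0-7,vv.mean()+v0-7))
(a,d),(b,e)=pc
s,t=np.linalg.lstsq(np.stack([d,-e],1),b-a,rcond=None)[0]; B=(a+s*d+b+t*e)/2; print('ball',B,'miss',np.linalg.norm(a+s*d-b-t*e))
r=B-M; print('sealer frame',r@xs,r@ys,r[2])
# grasp
o=down(-.478+np.pi)
arm.move_straight((0.5256,.2545,.029),o,feed=.1); print(arm.read_tool_pos(),arm.read_ft_force().round(2))
arm.grip(0.0,100); print('open',arm.read_opening(),arm.read_tool_pos(),arm.read_ft_force().round(2),arm.read_t())
arm.dwell(.2)
p=arm.read_tool_pos(); arm.move_straight((0.5256,.2545,.10),o,feed=.1); print('open',arm.read_opening(),arm.read_ft_force().round(2))
P=S(-.175,0,.15); arm.reach(P,down(psS+np.pi)); print(arm.read_tool_pos(),arm.read_ft_force().round(2),arm.read_t())
cap('top','t3');cap('scene','s3')
a=cv2.imread('pics/t3.png')[140:240,290:410]; b=cv2.imread('pics/s3.png')[180:310,200:340]
cv2.imwrite('pics/c6.png',cv2.convertScaleAbs(np.hstack([cv2.resize(a,(396,330),interpolation=2),cv2.resize(b,(355,330),interpolation=2)]),alpha=1.5))
E
```

```text
scene 18 277.72222222222223 268.1111111111111
top 41 344.0975609756098 151.1219512195122
ball [0.66351486 0.02491024 0.16245312] miss 0.00021517245114396473
sealer frame -0.04043439313003434 0.13589534027915706 0.16245312166759607
[0.52624717 0.25470451 0.02979159] [ 0.4  -0.13 -1.21]
open 0.01403824446603706 [0.52609717 0.25464877 0.02968028] [-0.92 -0.85  5.28] 12.275
open 0.014064311966114384 [ 0.05  0.17 -2.03]
[0.52018956 0.15208018 0.14929769] [-0.87  0.99 -0.84] 14.1667
```

View pics/c6.png

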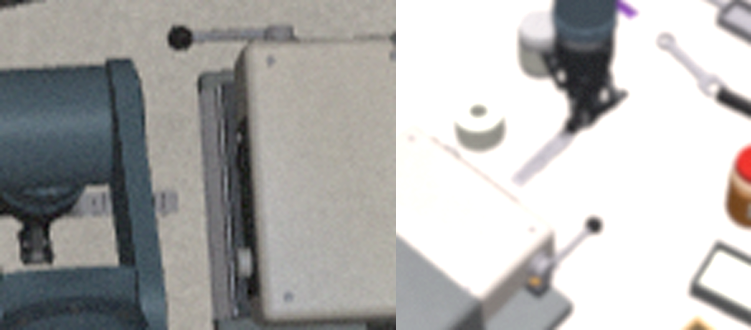

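```bash
python3 - <<'E'
from h import *
a=cv2.imread('pics/t3.png')[180:220,300:365]; b=cv2.imread('pics/s3.png')[220:270,230:290]
cv2.imwrite('pics/c7.png',cv2.convertScaleAbs(np.vstack([cv2.resize(a,None,fx=8,fy=8,interpolation=2)[:,:480],cv2.resize(b,None,fx=8,fy=8,interpolation=2)[:260]]),alpha=1.2))
d=np.load('pics/t3.npy'); P=cloud('top',d)
for v in (199,200,201,202):
    print([(u,*(P[v,u]*1000).round(0).astype(int).tolist()) for u in list(range(312,326))+list(range(335,347))])
print(px('top',S(-.045,0,.121)),px('scene',S(-.045,0,.121)))
E
```

```text
[(312, 492, 128, 336), (313, 492, 126, 335), (314, 496, 122, 314), (315, 529, 106, 132), (316, 529, 103, 129), (317, 529, 100, 131), (318, 530, 97, 126), (319, 530, 94, 127), (320, 530, 91, 126), (321, 529, 89, 130), (322, 529, 86, 132), (323, 478, 108, 418), (324, 474, 107, 436), (325, 470, 107, 462), (335, 459, 91, 521), (336, 531, 44, 121), (337, 532, 41, 117), (338, 532, 38, 120), (339, 530, 37, 128), (340, 532, 32, 118), (341, 531, 30, 123), (342, 532, 27, 118), (343, 533, 23, 115), (344, 554, 5, -3), (345, 554, 2, -1), (346, 554, -1, -3)]
[(312, 490, 128, 332), (313, 492, 125, 323), (314, 527, 109, 127), (315, 527, 106, 126), (316, 527, 103, 124), (317, 527, 100, 125), (318, 526, 98, 135), (319, 528, 94, 124), (320, 527, 91, 128), (321, 526, 89, 134), (322, 528, 85, 123), (323, 527, 82, 126), (324, 471, 108, 441), (325, 468, 107, 459), (335, 457, 92, 523), (336, 528, 45, 127), (337, 528, 42, 125), (338, 529, 38, 120), (339, 528, 36, 127), (340, 530, 32, 115), (341, 528, 30, 124), (342, 529, 27, 121), (343, 528, 24, 124), (344, 551, 6, -1), (345, 551, 2, -5), (346, 551, -1, -2)]
[... 590 characters left out ...]
127), (314, 520, 109, 131), (315, 521, 105, 125), (316, 522, 102, 121), (317, 520, 100, 132), (318, 520, 97, 131), (319, 522, 94, 123), (320, 521, 91, 129), (321, 521, 89, 130), (322, 521, 86, 130), (323, 521, 83, 127), (324, 467, 108, 437), (325, 463, 107, 459), (335, 452, 92, 525), (336, 451, 90, 529), (337, 522, 42, 124), (338, 523, 38, 120), (339, 523, 36, 123), (340, 522, 33, 125), (341, 523, 30, 121), (342, 523, 27, 118), (343, 523, 24, 121), (344, 544, 6, 3), (345, 545, 2, -3), (346, 544, 0, 3)]
(np.float64(343.6702659717526), np.float64(200.44025590798222), np.float64(1.5611717563834966)) (np.float64(246.35077024330803), np.float64(251.17779034153418), np.float64(1.5068712696652935))
```

View pics/c7.png

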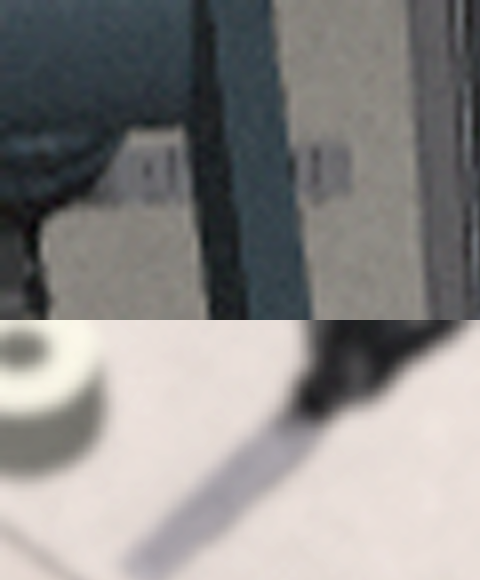

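```bash
cat >> h.py <<'E'
def F(n=10):
    a=[]
    for _ in range(n): arm.dwell(.02); a.append(arm.read_ft_force())
    return np.mean(a,0)
OT=down(psS+np.pi)
def st(f0):
    p=arm.read_tool_pos()-M; f=F()-f0
    print('tipx %.4f y %.4f z %.4f | F xs %.2f ys %.2f z %.2f t %.1f'%(p@xs+.13,p@ys,p[2]-.0297,f@xs,f@ys,f[2],arm.read_t())); return p,f
E
python3 - <<'E'
from h import *
arm.move_straight(S(-.175,0,.1127),OT,feed=.1); arm.dwell(.3)
f0=F(20); np.save('f0.npy',f0); print(f0); st(f0)
for x in (-.02,-.006,-.001,.003,.006):
    arm.move_straight(S(x-.13,0,.1127),OT,feed=.04); p,f=st(f0)
    if np.linalg.norm(f)>4: break
cap('top','t4');cap('scene','s4')
a=cv2.imread('pics/t4.png')[140:240,290:410]; b=cv2.imread('pics/s4.png')[180:310,200:340]
cv2.imwrite('pics/c8.png',cv2.convertScaleAbs(np.hstack([cv2.resize(a,(396,330),interpolation=2),cv2.resize(b,(355,330),interpolation=2)]),alpha=1.5))
E
```

```text
[-0.06906854 -0.09091173 -0.7076912 ]
tipx -0.0450 y 0.0000 z 0.0831 | F xs 0.28 ys 0.03 z 0.28 t 15.6
tipx -0.0199 y 0.0000 z 0.0830 | F xs -0.22 ys -0.02 z 0.05 t 16.5
tipx -0.0057 y 0.0000 z 0.0830 | F xs 0.24 ys 0.27 z -0.07 t 17.2
tipx -0.0008 y -0.0000 z 0.0830 | F xs 0.00 ys 0.10 z -0.23 t 17.6
tipx 0.0032 y -0.0000 z 0.0829 | F xs 0.15 ys 0.23 z -0.64 t 18.1
tipx 0.0062 y -0.0000 z 0.0829 | F xs 0.56 ys 0.34 z -1.50 t 18.5
```

View pics/c8.png

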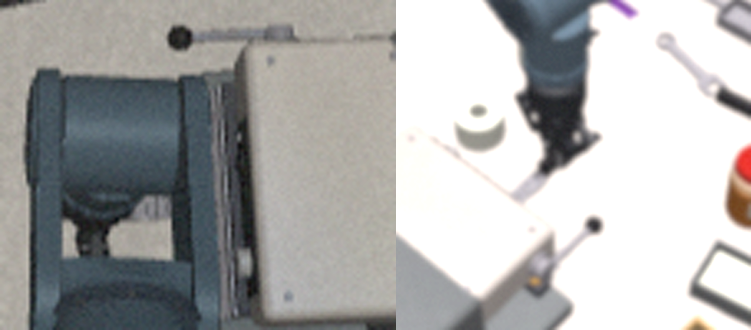

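```bash
python3 - <<'E'
from h import *
f0=np.load('f0.npy'); z=.1127
for i in range(16):
    z-=.0003; arm.move_straight(S(.006-.13,0,z),OT,feed=.02); p,f=st(f0)
    if f[2]>1.3: break
print(z)
E
```

```text
tipx 0.0060 y 0.0000 z 0.0828 | F xs 0.28 ys -0.04 z -0.96 t 19.0
tipx 0.0060 y 0.0001 z 0.0825 | F xs -0.07 ys -0.03 z -0.32 t 19.4
tipx 0.0060 y 0.0000 z 0.0821 | F xs 0.17 ys 0.19 z -0.11 t 19.8
tipx 0.0060 y -0.0000 z 0.0818 | F xs 0.23 ys 0.24 z 0.03 t 20.2
tipx 0.0060 y -0.0001 z 0.0814 | F xs -0.22 ys -0.01 z -0.38 t 20.7
tipx 0.0060 y 0.0000 z 0.0812 | F xs -0.10 ys 0.36 z -0.13 t 21.1
tipx 0.0060 y 0.0001 z 0.0810 | F xs -0.28 ys -0.13 z 1.23 t 21.5
tipx 0.0059 y 0.0001 z 0.0807 | F xs -1.06 ys -0.28 z 1.91 t 21.9
0.11030000000000004
```

```bash
python3 - <<'E'
from h import *
f0=np.load('f0.npy'); z=.1106
for x in np.r_[.010,.014,np.arange(.016,.040,.0015)]:
    arm.move_straight(S(x-.13,0,z),OT,feed=.02); p,f=st(f0)
    if -f@xs>3.2: break
cap('top','t5');cap('scene','s5')
E
```

```text
tipx 0.0104 y 0.0001 z 0.0809 | F xs 0.40 ys 0.43 z 1.16 t 22.4
tipx 0.0142 y 0.0000 z 0.0809 | F xs 0.81 ys 0.35 z 1.18 t 22.9
tipx 0.0161 y -0.0000 z 0.0809 | F xs 0.03 ys 0.08 z 1.14 t 23.4
tipx 0.0175 y -0.0000 z 0.0809 | F xs -0.27 ys 0.13 z 1.44 t 23.8
tipx 0.0191 y 0.0000 z 0.0809 | F xs 0.01 ys 0.06 z 1.62 t 24.2
tipx 0.0205 y 0.0000 z 0.0809 | F xs -0.53 ys 0.19 z 1.35 t 24.6
tipx 0.0218 y 0.0000 z 0.0809 | F xs -3.36 ys 0.01 z 1.72 t 25.0
```

```bash
python3 - <<'E'
from h import *
f0=np.load('f0.npy'); z=.1106
for x in (.0232,.0247,.0262,.0275):
    arm.move_straight(S(x-.13,0,z),OT,feed=.02); p,f=st(f0)
arm.dwell(.5); st(f0); print(arm.read_opening())
cap('top','t6');cap('scene','s6')
a=cv2.imread('pics/t6.png')[140:240,290:410]; b=cv2.imread('pics/s6.png')[180:310,200:340]
cv2.imwrite('pics/c9.png',cv2.convertScaleAbs(np.hstack([cv2.resize(a,(396,330),interpolation=2),cv2.resize(b,(355,330),interpolation=2)]),alpha=1.5))
E
```

```text
tipx 0.0227 y -0.0000 z 0.0809 | F xs -5.54 ys 0.14 z 2.43 t 25.5
tipx 0.0239 y -0.0000 z 0.0810 | F xs -6.95 ys 0.18 z 2.50 t 26.0
tipx 0.0253 y -0.0000 z 0.0810 | F xs -7.26 ys 0.09 z 2.87 t 26.4
tipx 0.0265 y -0.0000 z 0.0810 | F xs -7.91 ys 0.19 z 3.20 t 26.8
tipx 0.0265 y -0.0001 z 0.0810 | F xs -7.68 ys -0.06 z 2.92 t 27.5
0.014119538427345282
```

View pics/c9.png

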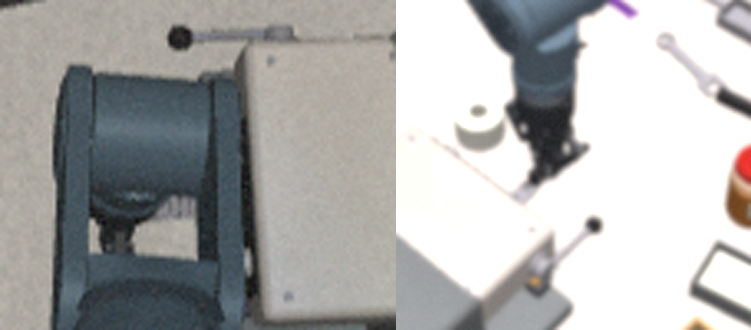

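```bash
python3 - <<'E'
from h import *
arm.job_done(); print(arm.read_t())
E
```

```text
the job is handed in; nothing more can be done
the job is handed in; nothing more can be done
```

The lever is fully down, and the gauge sits snugly between the jaws, still in the gripper at that depth. I handed the job in at about 28 s; it gives no verdict.

- **Lever:** I pressed the ball down to its stop with the closed fingers, until the upward force reached 18 N. Triangulated from both cameras, the ball then stood at 162.5 mm, against 164 mm expected, and it was in the same place in the last picture. Midway down, the force readings fell to about zero, so I checked the end position by camera.
- **Gauge:** I picked up the black-gripped one with a 100 N squeeze, leaving the blue and purple look-alikes alone. The fingers read 14 mm open on the 16 mm grip, which I put down to the pads giving, and the reading stayed steady. The tip showed where I expected it, and the blade was level to about 1 mm.
- **Insertion:** I entered at mid-gap and lowered the gauge onto the lower jaw, touching at about 81.1 mm (a gap of about 3.4 mm). I then slid it in until both jaws gripped, at about 21 mm.
- **Final checks:** By arm position, the tip is about 26.5 mm behind the mouth and near the middle of the jaws. The drag is steady at 7.7 N, with 2.9 N net upward force on the gauge.
- **Not measured directly:** From the taper I estimate the upper jaw is lifted about 0.4 mm. I did not check the other items one by one, but the arm stayed clear of them and the last close-up showed nothing disturbed.

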